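Load an array cartridge and flip the latch

TASK

Using only the fingertips, push the white cartridge along the lane of the loading station until it is fully home against the end stop, and then flip the station's latch lever over past its centre so that it snaps down behind the cartridge. Never lift the cartridge, and leave the bottle, the jar and the slide box where they stand.

Things in the scene. Friction and masses are not known exactly. Their poses are not given: they have to be found in the camera images.
- station: Fixed loading station: dark steel deck, top 12 mm above the bench. x points along the lane, in the loading direction (away from the robot, yaw within 0.4 rad); y left across the lane; z up. Origin: on the bench, on the lane's centre line, below the near face of a fully home cartridge. Deck: x -105 to 105, y -52 to 78 mm.
- end_stop (a point): Middle of the near face of the end stop, an aluminium crossbar across the lane: station x +90, y 0, z +22 mm; bar top at z 32, 12 mm thick. Two aluminium rails (8 mm thick, tops at z 26) bound the lane: 68 mm wide (y -34 to +34), from x -90 to +95 mm.
- cartridge: Loose white plastic cartridge with a dark square window on top, 90 mm along the lane (its x) x 64 wide x 30 high, 0.1 to 0.21 kg. Origin: centre of its underside; near face 45 mm behind it. Starts flat on the deck between the rails, 50 to 80 mm short of home. Home: origin at station x +45, far face against the end stop. Slides by friction, stays where left.
- latch (a joint): Latch lever angle. 0 = open (start): handle leans left, away from the lane, 55 deg above level. 0.611 = upright, the centre. 1.222 = latched: handle leans right over the lane, 55 deg above level. A spring drives it from the centre to either end (0.22 N m there: about 4 N on the knob starts it); past the centre it snaps over by itself.
- latch_knob (a point): Centre of the black ball knob (20 mm across) on the end of the lever's 9 mm steel handle rod, 75 mm from the pivot; moves with the lever. In the station's frame (x, y, z mm): open -9, 98, 95; upright -9, 55, 109; latched -9, 12, 95. Push it from its outer (left, +y) side towards the lane.
- latch_pivot (a point): Lever pivot, fixed, at station x -9, y +55, z +34 mm; axis along station x. Bracket around it: x -22 to 4, y 46 to 64, top z 42. The lever's square locking arm (45 mm long, 10 mm thick, 55 deg ahead of the handle) lies level across the lane behind the home cartridge when latched; if the cartridge is over 4 mm short of home, it lands on top and cannot latch.
- bottle: Bystander: loose clear glass bottle, white cap, 52 mm diameter, 105 mm high; origin at the centre of its underside. Not to be moved.
- jar: Bystander: loose amber glass jar, black cap, 60 mm diameter, 65 mm high; origin at the centre of its underside. Not to be moved.
- slide_box: Bystander: loose grey and black slide box 82 x 36 x 31 mm; origin at the centre of its underside. Not to be moved.
Things that resemble listed ones, but are neither listed nor needed, are in the scene too. Leave any blue look-alike of the cartridge alone.

How it is judged:
On the way, in this order (a step that is already met when the one before it is completed fails the run):
1. the cartridge is fully home against the end stop while the lever is still open (x of cartridge in the frame of station above 0.04 m and y of cartridge in the frame of station between -0.006 and 0.006 m and z of cartridge in the frame of station below 0.016 m and value of joint latch below 0.25 rad), for 0.2 s.
2. the lever has snapped over into its latched position (x of cartridge in the frame of station above 0.04 m and value of joint latch above 1.1 rad), for 0.2 s.
At the end, for the whole second after the job is handed in: The cartridge lies flat in the lane, at rest, within 5 mm of fully home, and the lever rests in its latched position (joint above 1.1 of 1.22 rad) (all of step 2 and y of cartridge in the frame of station between -0.006 and 0.006 m and z of cartridge in the frame of station below 0.016 m and angle between cartridge's own z axis and vertical below 0.1 rad and linear speed of cartridge below 0.02 m/s); the robot touches nothing.
It fails at once if the cartridge is lifted (more than 10 mm) or tipped (height (world z) of cartridge above 0.022 m or angle between cartridge's own z axis and vertical above 0.3 rad).
It fails at once if the bottle, jar or slide box is moved by more than 15 mm (distance of any of bottle, jar, slide_box from where it was at the start of the episode above 0.015 m).
It also fails if it takes over 42 s, if anything falls off the work surface, if the arm or the gripper's body presses on something with over 40 N, if the wrist force passes 120 N, or if a joint passes its speed limit or range.

ROBOT

A 7-joint arm with a two-finger parallel gripper is mounted at the origin on the work surface. World frame = base frame: x ahead of the robot, y to its left, z up, the work surface at z = 0. Lengths are in m, angles in rad, forces in N, time in s.
With the tool pointing down it reaches from about 0.4 to 0.9 m from the base axis. Payload 5.5 kg.
Tool frame: the origin (TCP) lies midway between the tips of the shut fingers; the grasp point (between the pads) lies 19 mm behind it (r.grip_depth is the distance from the TCP to the grasp point, in m); y points along the fingers, z is the direction in which the jaws open and shut, and the axes are right-handed (so a half turn about y gives the same grasp; the last joint's range is limited). The gripper opens to 92 mm and grips with 3 to 60 N. Pads are 19 mm wide; open, the fingers measure 130 mm over their backs; the gripper's body (75 mm by 190 mm) begins 47 mm behind the grasp point.
Start: joints at [1.425, 0.501, -0.427, 1.55, 0.221, 1.138, -0.21], TCP at [0.258, -0.596, 0.227] pointing down, gripper open.
Joint ranges: [-2.88, 2.88], [-0.31, 2.03], [-1.54, 1.56], [0.2, 2.42], [-1.41, 4.55], [0.19, 2.02], [-2.57, 2.57]. Speed limits (rad/s): [2.57, 2.57, 3.14, 3.14, 3.14, 3.14, 3.14].

INTERFACE

Orientations are given as a rotation vector (axis times angle).
In Python, from rig import telemetry, viewer, r gives the robot as it stands.
- The arm moves only by the tool step_arm, never from a script. Its arguments are lists of equal length, an entry for each row: "xyz": the shift along the tool's x, y, z in cm, a list of three; "twist": the turn about the tool's y in units of 5 degrees (1.0 is 5 degrees); "jaw": the finger opening in cm, from 0 to 9.18. In form: {"xyz": [[tx, ty, tz], ...], "twist": [twist, ...], "jaw": [jaw, ...]}. A call has 1 to 12 rows; each row is the pose to reach, as a shift and turn from the pose commanded when the call began, along the tool's axes at that moment; what a row does not reach only later rows make up. A row lasts 1/10 s, in which the tool goes at most 50 mm and 8.59 degrees, less where a joint would pass 70% of its speed; a pose out of reach is approached as far as the arm can. A call with a gripper value outside its range is refused whole. The fingers move at their own pace and stop on an object; "grip_force" is the grip in N (left out, the last holds). Time passes only in rows, so rows that repeat a pose let the fingers close. It gives the time, the measured TCP pose, the force and the opening at its end, in the units of the state.
- telemetry.get_obs(): the state, without advancing time (a new reading comes with each control period).
- viewer.get_image(name): name is "scene" or "side" or "wrist"; returns a dict with "image" (480x640x3 uint8, red, green, blue), "vfov" (degrees; the focal length in pixels is half the picture's height over the tangent of half this angle, whatever the lens; pixels are square), "cx", "cy" (the principal point, pixels), "pose" (4x4, takes a point from camera to world coordinates). Camera axes: x right, y down, z forward; pixel columns grow to the right and rows downward; lengths in m; the calibration is good to about 2 mm. A picture is of the moment at which its call begins. There is no depth.
- r.job_done(): hands the job in, once; it reports no verdict.
The state is a dict: "time_s": time; "q": joint angles; "joint_vel": joint speeds; "effort": joint torques, N m; "eef_pos": TCP position; "tcp_rot": TCP orientation; "wrist_force": force on the tool from outside, world axes, zero at the start; "wrist_torque": the same for the moment, N m; "width": finger opening in m.
Only numpy, scipy, OpenCV 4.12 (cv2) and the standard library are available. Lean on these libraries where they do the work, as an engineer would, in place of code of your own. Each camera call takes 0.05 s, during which the arm holds its last target. There are 200 camera calls.

## Working session

There is one attempt and no reset: what is moved stays moved. The work goes in short steps, Python scripts to look and compute and a tool call to move; the robot and the scene stay as the last step left them, time stands still between calls to the robot, and variables do not carry over. Pictures are saved under pics/ and viewed, about 8 in all and at most 12, crops included, and the job is handed in when it is done.

Besides the shell and the picture viewer there is one more tool, called by a JSON object that holds its "method" and its "body", one argument or row to a line. step_arm: Moves the arm, as the interface text tells. Its arguments: {"type":"object","properties":{"xyz":{"type":"array"},"twist":{"type":"array"},"jaw":{"type":"array"},"grip_force":{"type":"number"}},"required":["xyz","twist","jaw"]}

```bash
mkdir -p pics; ls
cat > h.py <<'E'
import numpy as np, cv2, pickle
from scipy.spatial.transform import Rotation as R
from rig import telemetry, viewer, r
def grab(n,tag):
    d=viewer.get_image(n); cv2.imwrite(f'pics/{tag}.png',d['image'][:,:,::-1]); pickle.dump(d,open(f'pics/{tag}.pkl','wb')); return d
def load(tag): return pickle.load(open(f'pics/{tag}.pkl','rb'))
def ray(d,u,v):
    f=240/np.tan(np.radians(d['vfov'])/2); P=np.array(d['pose'])
    return P[:3,3],P[:3,:3]@np.array([(u-d['cx'])/f,(v-d['cy'])/f,1.])
def onz(d,u,v,z):
    o,k=ray(d,u,v); return o+k*(z-o[2])/k[2]
def proj(d,p):
    f=240/np.tan(np.radians(d['vfov'])/2); P=np.array(d['pose']); c=P[:3,:3].T@(np.array(p)-P[:3,3]); return c[:2]/c[2]*f+[d['cx'],d['cy']]
def tri(d1,a,d2,b):
    o1,k1=ray(d1,*a);o2,k2=ray(d2,*b); s=np.linalg.lstsq(np.c_[k1,-k2],o2-o1,rcond=None)[0]
    p,q=o1+s[0]*k1,o2+s[1]*k2; return (p+q)/2,np.linalg.norm(p-q)
E
python3 - <<'E'
from h import *
a=grab('scene','scene0');b=grab('side','side0')
for d in(a,b):print(d['vfov'],d['cx'],d['cy'],np.round(d['pose'],3).tolist())
print(telemetry.get_obs())
E
```

```text
pics
44.11622375045059 327.69653061696783 242.2686122229024 [[-0.614, 0.636, -0.468, 0.996], [0.789, 0.499, -0.358, 0.336], [0.006, -0.589, -0.808, 0.81], [0.0, 0.0, 0.0, 1.0]]
52.99448649852251 327.56463461211797 233.64846802578228 [[0.696, -0.449, 0.56, 0.087], [-0.718, -0.422, 0.554, -0.441], [-0.013, -0.787, -0.617, 0.594], [0.0, 0.0, 0.0, 1.0]]
{'time_s': 0.1, 'q': array([ 1.42519512,  0.50173728, -0.42681445,  1.55133634,  0.22080263,
        1.13830857, -0.21031212]), 'joint_vel': array([-1.47649553e-03, -1.50442803e-03,  1.37755893e-04, -1.15083404e-03,
       -3.68532769e-05, -1.83147292e-03, -1.06236048e-03]), 'effort': array([-1.11367911e-02, -5.67873108e+01, -5.83858386e+00, -2.79914850e+01,
       -6.90179807e-02,  2.40312185e-02,  5.59142620e-05]), 'eef_pos': array([ 0.25809777, -0.5958763 ,  0.22579702]), 'tcp_rot': array([-0.41421458,  1.99825998, -1.99477298]), 'wrist_force': array([0.16250242, 0.17518694, 0.46674057]), 'wrist_torque': array([ 0.04204773, -0.02156042, -0.01177403]), 'width': 0.09198677297478787}
```

View pics/scene0.png

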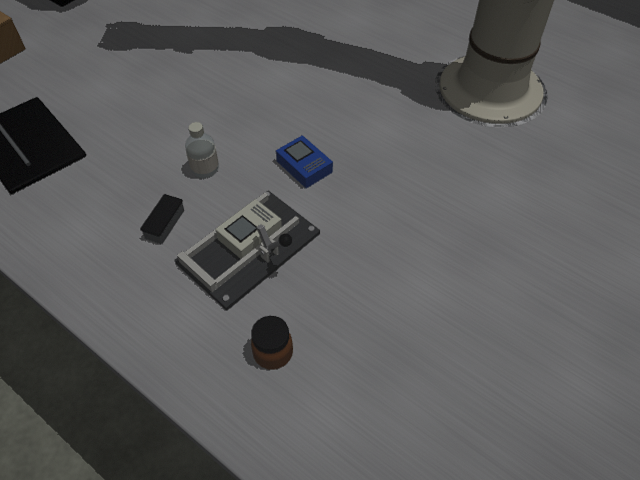

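View pics/side0.png

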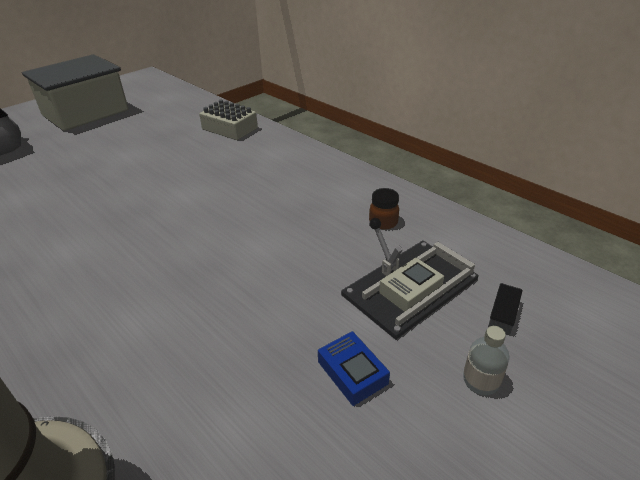

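Scene: the white cartridge on the deck is at (250,225), the knob at (286,240), the blue look-alike at (305,160), bottle (201,152), slide box (162,217) and jar (271,342). Side: cartridge (412,282), knob (375,224), blue (353,367). The white one with the dark window, between the rails, is the one meant. I'll enlarge both views to confirm it and read the corners.

Run:
```python
from h import *
a=load('scene0')['image'][180:315,165:330,::-1];b=load('side0')['image'][205:340,330:495,::-1]
f=lambda i:cv2.convertScaleAbs(cv2.resize(i,None,fx=4.8,fy=4.4,interpolation=cv2.INTER_CUBIC),alpha=1.5)
f=lambda i:cv2.convertScaleAbs(cv2.resize(i,None,fx=4,fy=4,interpolation=cv2.INTER_CUBIC),alpha=1.5)
for n,i,(x,y) in(('ca',a,(165,180)),('cb',b,(330,205))):
    g=f(i)
    for k in range(0,165,20):
        cv2.putText(g,str(x+k),(k*4,10),0,.35,(0,255,255));cv2.line(g,(k*4,0),(k*4,600),(0,110,110),1)
    for k in range(0,135,20):
        cv2.putText(g,str(y+k),(0,k*4+4),0,.35,(0,255,255));cv2.line(g,(0,k*4),(700,k*4),(0,110,110),1)
    cv2.imwrite(f'pics/{n}.png',g)
```

```text
(no output)
```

View pics/ca.png

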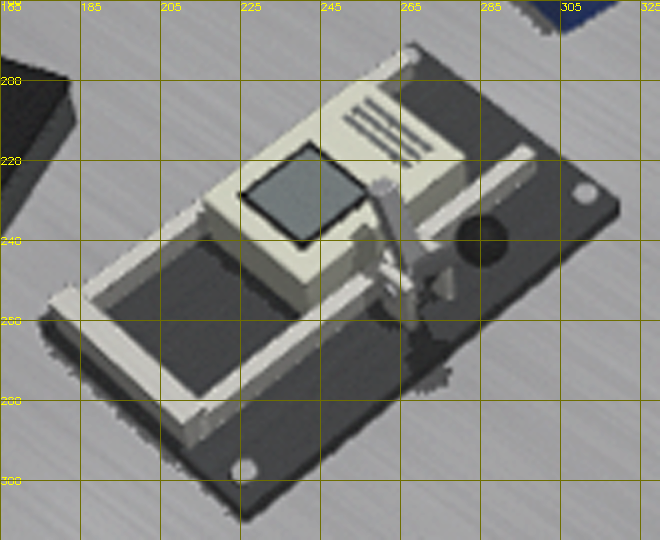

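View pics/cb.png

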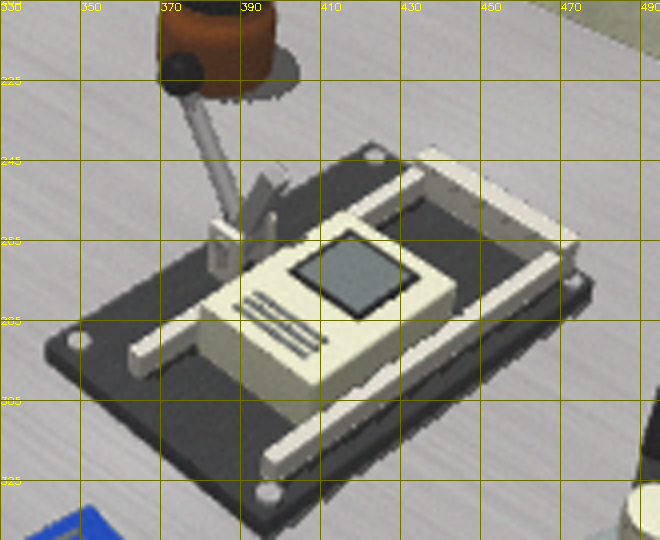

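The crops confirm it: the white cartridge with the square window lies between the rails. The deck corners, cartridge top corners and knob are readable in both views.

Run:
```python
from h import *
a=load('scene0');b=load('side0')
S={'NL':((320,230.5),(341,292.5)),'NR':((268.3,190.5),(397,335.5)),'FL':((226.5,308.5),(423,240.5)),'FR':((175,259.5),(478,275.5))}
L={'NL':(-105,78),'NR':(-105,-52),'FL':(105,78),'FR':(105,-52)}
def fit(A,B):
    A=np.array(A);B=np.array(B);ca,cb=A.mean(0),B.mean(0);H=((A-ca).T@(B-cb))
    th=np.arctan2(H[0,1]-H[1,0],H[0,0]+H[1,1]);M=np.array([[np.cos(th),-np.sin(th)],[np.sin(th),np.cos(th)]])
    t=cb-M@ca;return th,t,np.linalg.norm(B-A@M.T-t,axis=1)*1e3
loc=[np.array(L[k])/1e3 for k in S]
for i,d in enumerate((a,b)):
    print('station',fit(loc,[onz(d,*S[k][i],.012)[:2] for k in S]))
th,t,res=fit(loc+loc,[onz(d,*S[k][i],.012)[:2] for i,d in enumerate((a,b)) for k in S])
print('both',th,t)
np.save('st.npy',[th,*t])
M=np.array([[np.cos(th),-np.sin(th)],[np.sin(th),np.cos(th)]])
C={'NL':((281,219),(380,283)),'NR':((257.5,200.5),(408.7,301)),'FL':((241.7,250.5),(416,257.5)),'FR':((216,230),(443.7,276))}
for k in C:
    print(k,[np.round((onz(d,*C[k][i],.042)[:2]-t)@M*1e3,1) for i,d in enumerate((a,b))],tri(a,C[k][0],b,C[k][1]))
p,e=tri(a,(285,240),b,(375.5,223.5));print('knob',p,e,(p[:2]-t)@M)
p,e=tri(a,(208,285.5),b,(435.5,243.5));print('bar left far/near-ish',p,e,(p[:2]-t)@M)
o=telemetry.get_obs();print(R.from_rotvec(o['tcp_rot']).as_matrix().round(3))
for n,i,(u,v),z in(('bottlecap',a,(196,127),.105),('bottlecap',b,(495,335),.105),('jar',a,(270,330),.065),('jar',b,(385,197),.065),('box',a,(168,205),.031),('blue',a,(303,152),.03),('blue',b,(354,362),.03)):
    p=onz(i,u,v,z);print(n,p.round(3),((p[:2]-t)@M).round(3))
```

```text
station (np.float64(-0.10163031806179415), array([ 0.61797775, -0.12924792]), array([1.77802055, 1.23181548, 0.58563541, 2.06238486]))
station (np.float64(-0.0940008751255322), array([ 0.61324822, -0.13301794]), array([2.05107409, 2.92061763, 1.27247657, 2.27481551]))
both -0.09781658083672795 [ 0.61561296 -0.13113302]
NL [array([-57.5,  32.3]), array([-65.4,  25.7])] (array([ 0.55809711, -0.09609549,  0.03639227]), np.float64(0.0010363059798703066))
NR [array([-57.6, -25.1]), array([-60.3, -32.6])] (array([ 0.55448809, -0.15447335,  0.03803663]), np.float64(0.0034844466163331017))
FL [array([29.8, 33.2]), array([27.2, 29.6])] (array([ 0.6476457 , -0.10261432,  0.03965472]), np.float64(0.0007593446590685491))
FR [array([ 31.4, -27.5]), array([ 26.4, -32. ])] (array([ 0.64245793, -0.16384143,  0.03837841]), np.float64(0.0002770238853742578))
knob [ 0.61794508 -0.03290817  0.09458259] 0.0006492905894521114 [-0.00727174  0.09798307]
bar left far/near-ish [ 0.72079965 -0.10107933  0.02761472] 0.00868208064088955 [0.1017488  0.04018263]
[[-0.918 -0.001  0.398]
 [-0.398  0.002 -0.918]
 [-0.    -1.    -0.002]]
bottlecap [ 0.534 -0.303  0.105] [-0.064 -0.179]
bottlecap [ 0.527 -0.307  0.105] [-0.071 -0.184]
jar [0.735 0.036 0.065] [0.103 0.178]
jar [0.729 0.033 0.065] [0.097 0.175]
box [ 0.651 -0.27   0.031] [ 0.049 -0.135]
blue [ 0.411 -0.17   0.03 ] [-0.2   -0.059]
blue [ 0.413 -0.167  0.03 ] [-0.198 -0.055]
```

```bash
cat >> h.py <<'E'
def goto(sx,sy,z,yaw=0.,flip=0,verbose=1):
    """shift (cm) and twist (5deg units) to station-frame mm target, tool z along station x + yaw(deg)"""
    th,tx,ty=np.load('st.npy'); M=np.array([[np.cos(th),-np.sin(th)],[np.sin(th),np.cos(th)]])
    w=np.r_[M@np.array([sx,sy])/1e3+[tx,ty],z/1e3]; o=telemetry.get_obs(); T=R.from_rotvec(o['tcp_rot']).as_matrix()
    ang=np.arctan2(T[1,2],T[0,2]); dt=th+np.radians(yaw)-ang; dt=(dt+np.pi)%(2*np.pi)-np.pi
    print('at',((o['eef_pos'][:2]-[tx,ty])@M*1e3).round(1),o['eef_pos'][2].round(4),'F',((o['wrist_force'][:2])@M).round(1),o['wrist_force'][2].round(1),'w',o['width'],'t',o['time_s'])
    print('shift',(T.T@(w-o['eef_pos'])*100).round(2),'twist',(-np.degrees(dt)/5).round(2),'q',o['q'].round(2),'tilt',T[:,1].round(3))
E
python3 -c "
from h import *
goto(-105,0,180)"
```

```text
at [-310.4 -497.4] 0.2258 F [0.1 0.2] 0.5 w 0.09198677297478787 t 0.1
shift [-42.1    4.64 -33.52] twist -12.19 q [ 1.43  0.5  -0.43  1.55  0.22  1.14 -0.21] tilt [-0.001  0.002 -1.   ]
```

{"method": "step_arm", "body": {
  "xyz": [
    [-3.5,0.4,-2.8],
    [-7,0.8,-5.6],
    [-10.5,1.2,-8.4],
    [-14,1.6,-11.2],
    [-17.5,2,-14],
    [-21,2.3,-16.8],
    [-24.5,2.7,-19.5],
    [-28,3,-22.3],
    [-31.5,3.5,-25.1],
    [-35,3.9,-27.9],
    [-38.5,4.3,-30.7],
    [-42.1,4.6,-33.5]
  ],
  "twist": [-1,-2,-3,-4,-5,-6,-7,-8,-9,-10,-11,-12.2],
  "jaw": [0,0,0,0,0,0,0,0,0,0,0,0]
}}

```text
time_s: 1.3
eef_pos: [0.5116, -0.1203, 0.1803]
tcp_rot: [-1.164, 1.278, -1.278]
wrist_force: [0.6, -0.6, -0.3]
width: 0.0021
```

```bash
python3 -c "
from h import *
goto(-105,0,27);grab('wrist','w1')
d=grab('scene','s1');d2=grab('side','d1')
o=telemetry.get_obs();print(proj(d,o['eef_pos']),proj(d2,o['eef_pos']))
a=cv2.imread('pics/s1.png')[60:360,120:420];b=cv2.imread('pics/d1.png')[100:400,270:570]
cv2.imwrite('pics/c1.png',cv2.convertScaleAbs(cv2.resize(np.hstack([a,b]),(800,400)),alpha=1.4))"
```

```text
at [-104.5    0.6] 0.1803 F [ 0.7 -0.6] -0.3 w 0.0021330909465925836 t 1.3
shift [ 0.06 15.33 -0.04] twist 0.04 q [ 0.85  0.42 -0.82  1.9   0.36  0.98 -0.23] tilt [-0.001 -0.    -1.   ]
[284.72981372 134.49442143] [377.16111378 232.10888862]
```

View pics/c1.png

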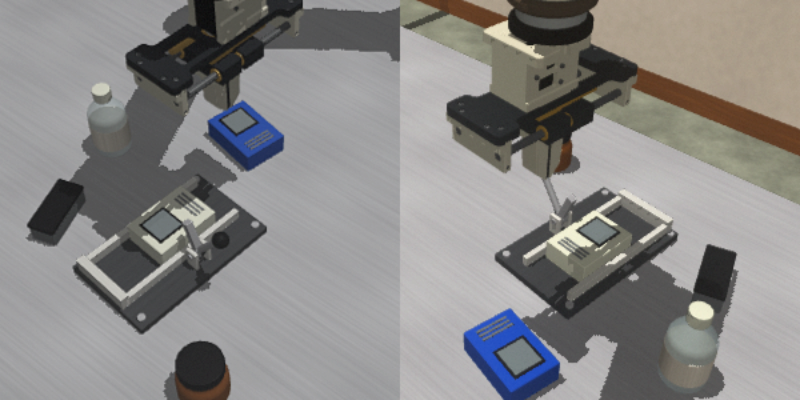

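The long body lies along the lane and the tip is over the near end of it, clear of the knob and the bystanders (bottle at crop (108,120), blue at (245,133)). Next I'll descend.

{"method": "step_arm", "body": {
  "xyz": [
    [0,3,0],
    [0,6,0],
    [0,9,0],
    [0,11.5,0],
    [0,13.5,0],
    [0.06,15.3,0],
    [0.06,15.3,0]
  ],
  "twist": [0,0,0,0,0,0,0],
  "jaw": [0,0,0,0,0,0,0]
}}

```text
time_s: 2.15
eef_pos: [0.5086, -0.1236, 0.0253]
tcp_rot: [-1.164, 1.286, -1.28]
wrist_force: [-0.6, -0.5, -1.2]
width: 0.0002
```

```bash
python3 -c "
from h import *
goto(-19,0,27)"
```

```text
at [-107.2   -2.9] 0.0253 F [-0.5 -0.6] -1.2 w 0.0001783133398787708 t 2.15
shift [-0.31 -0.22  8.82] twist -0.02 q [ 0.7   0.64 -0.65  1.99  0.59  0.71 -0.41] tilt [-0.005  0.    -1.   ]
```

{"method": "step_arm", "body": {
  "xyz": [
    [-0.2,-0.2,1],
    [-0.2,-0.2,2],
    [-0.2,-0.2,3],
    [-0.2,-0.2,3.5],
    [-0.2,-0.2,3.5]
  ],
  "twist": [0,0,0,0,0],
  "jaw": [0,0,0,0,0]
}}

```text
time_s: 2.65
eef_pos: [0.5484, -0.1239, 0.0308]
tcp_rot: [-1.16, 1.279, -1.282]
wrist_force: [-0.6, 0.1, 4.0]
width: 0.0007
```

```bash
python3 -c "
from h import *
goto(-19,0,27)"
```

```text
at [-67.6   0.6] 0.0308 F [-0.6  0. ] 4.0 w 0.0006844935428107094 t 2.65
shift [0.06 0.39 4.86] twist 0.0 q [ 0.68  0.68 -0.65  1.9   0.59  0.76 -0.4 ] tilt [ 0.002 -0.001 -1.   ]
```

{"method": "step_arm", "body": {
  "xyz": [
    [0,0.3,0.5],
    [0,0.3,1.0],
    [0,0.3,1.5],
    [0,0.3,2.0],
    [0,0.3,2.5],
    [0,0.3,2.5]
  ],
  "twist": [0,0,0,0,0,0],
  "jaw": [0,0,0,0,0,0]
}}

```text
time_s: 3.25
eef_pos: [0.5705, -0.1258, 0.03]
tcp_rot: [-1.166, 1.281, -1.281]
wrist_force: [-16.1, 1.5, 32.9]
width: 0.0003
```

```bash
python3 -c "
from h import *
goto(-19,0,27)
d=grab('scene','s2');d2=grab('side','d2')
a=cv2.imread('pics/s2.png')[160:310,165:365];b=cv2.imread('pics/d2.png')[205:355,320:520]
cv2.imwrite('pics/c2.png',cv2.convertScaleAbs(cv2.resize(np.hstack([a,b]),(800,300),interpolation=cv2.INTER_CUBIC),alpha=1.4))"
```

```text
at [-45.5   0.9] 0.03 F [-16.1  -0. ] 32.9 w 0.0003379286726613419 t 3.25
shift [0.09 0.3  2.65] twist 0.01 q [ 0.65  0.71 -0.65  1.84  0.59  0.79 -0.4 ] tilt [-0.003 -0.003 -1.   ]
```

View pics/c2.png

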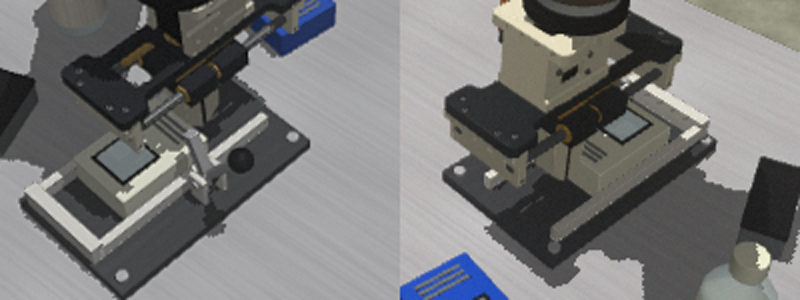

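{"method": "step_arm", "body": {
  "xyz": [
    [0,0,0],
    [0,-0.2,-0.2],
    [0,-0.2,-0.2]
  ],
  "twist": [0,0,0],
  "jaw": [0,0,0]
}}

```text
time_s: 3.65
eef_pos: [0.5701, -0.1258, 0.0304]
tcp_rot: [-1.161, 1.279, -1.282]
wrist_force: [-4.2, -0.1, 12.3]
width: 0.0008
```

```bash
python3 -c "
from h import *
goto(-19,0,27)
d=grab('wrist','w2')
a=cv2.imread('pics/d2.png')[230:320,390:510];b=cv2.imread('pics/s2.png')[190:280,190:310]
x=cv2.convertScaleAbs(cv2.resize(np.hstack([a,b]),(800,300),interpolation=cv2.INTER_CUBIC),alpha=1.8)
y=cv2.resize(d['image'][:,:,::-1],(400,300))
cv2.imwrite('pics/c3.png',np.vstack([x,np.hstack([y,cv2.convertScaleAbs(y,alpha=2)])]))"
```

```text
at [-45.8   0.9] 0.0304 F [-4.2 -0.5] 12.3 w 0.0008062313884933444 t 3.65
shift [0.09 0.34 2.68] twist 0.01 q [ 0.66  0.71 -0.65  1.84  0.59  0.79 -0.4 ] tilt [ 0.001 -0.001 -1.   ]
```

View pics/c3.png

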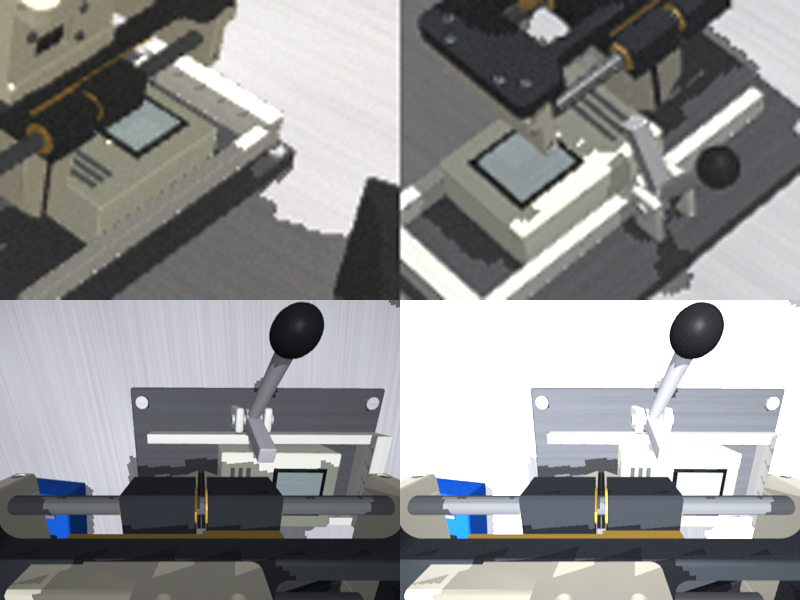

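Run:
```python
from h import *
th,tx,ty=np.load('st.npy'); M=np.array([[np.cos(th),-np.sin(th)],[np.sin(th),np.cos(th)]])
W=lambda x,y,z:np.r_[M@np.array([x,y])/1e3+[tx,ty],z/1e3]
a=grab('scene','s3');b=grab('side','d3')
out=[]
for d,(x0,y0) in((b,(380,220)),(a,(190,170))):
    k=5;g=cv2.convertScaleAbs(cv2.resize(d['image'][y0:y0+110,x0:x0+80,::-1] if 0 else d['image'][y0:y0+100,x0:x0+80+40,::-1],None,fx=k,fy=k,interpolation=cv2.INTER_CUBIC),alpha=1.8)
    o=telemetry.get_obs()
    P=lambda p:tuple(int(v) for v in (proj(d,p)-[x0,y0]+.5)*k)
    cv2.circle(g,P(o['eef_pos']),4,(0,0,255),-1)
    for x in(-31,59):
        for y in(-32,32):
            for z in(12,42): cv2.circle(g,P(W(x,y,z)),3,(0,255,0) if z>20 else (255,128,0),-1)
    out.append(g)
g=cv2.resize(np.vstack(out),None,fx=.6,fy=.6) if 0 else None
cv2.imwrite('pics/c4.png',np.hstack([o[:,:400] if i else o[:,:400] for i,o in enumerate(out)]))
```

```text
(no output)
```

View pics/c4.png

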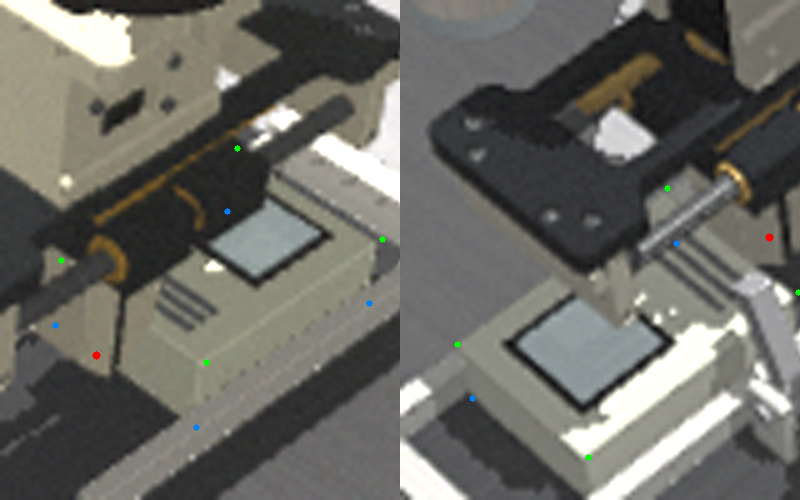

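The cartridge is flat, with its corners on the dots for centre x≈+14, and the finger is behind its near face. So the upward force is friction: the 3 mm downward command pressed the grippy fingertip down along that face. I'll back off, settle, then push level.

{"method": "step_arm", "body": {
  "xyz": [
    [0,-0.1,-0.4],
    [0,-0.1,-0.8],
    [0,-0.1,-0.8],
    [0,-0.1,-0.8]
  ],
  "twist": [0,0,0,0],
  "jaw": [0,0,0,0]
}}

```text
time_s: 4.2
eef_pos: [0.5613, -0.1253, 0.0295]
tcp_rot: [-1.162, 1.281, -1.28]
wrist_force: [0.6, -0.4, 0.5]
width: 0.0003
```

```bash
python3 -c "
from h import *
goto(-13.5,0,28)"
```

```text
at [-54.6   0.5] 0.0295 F [ 0.6 -0.4] 0.5 w 0.0002950835200870432 t 4.2
shift [0.06 0.15 4.11] twist 0.0 q [ 0.66  0.7  -0.65  1.86  0.59  0.78 -0.4 ] tilt [-0.  0. -1.]
```

{"method": "step_arm", "body": {
  "xyz": [
    [0,0,0.3],
    [0,0,0.6],
    [0,0,0.9],
    [0,0,1.2],
    [0,0,1.5],
    [0,0,1.8],
    [0,0,2.1],
    [0,0,2.4],
    [0,0,2.4]
  ],
  "twist": [0,0,0,0,0,0,0,0,0],
  "jaw": [0,0,0,0,0,0,0,0,0]
}}

```text
time_s: 5.1
eef_pos: [0.586, -0.1275, 0.0298]
tcp_rot: [-1.161, 1.28, -1.281]
wrist_force: [-0.3, 1.0, 0.5]
width: 0.0003
```

```bash
python3 -c "
from h import *
goto(-13.5,0,28)"
```

```text
at [-29.8   0.7] 0.0298 F [-0.4  1. ] 0.5 w 0.0003487019482268577 t 5.1
shift [0.07 0.18 1.63] twist 0.01 q [ 0.65  0.73 -0.64  1.8   0.59  0.81 -0.39] tilt [ 0.001  0.    -1.   ]
```

{"method": "step_arm", "body": {
  "xyz": [
    [0,0,0.2],
    [0,0,0.4],
    [0,0,0.6],
    [0,0,0.8],
    [0,0,1.0],
    [0,0,1.2],
    [0,0,1.4],
    [0,0,1.4]
  ],
  "twist": [0,0,0,0,0,0,0,0],
  "jaw": [0,0,0,0,0,0,0,0]
}}

```text
time_s: 5.9
eef_pos: [0.5997, -0.1289, 0.0298]
tcp_rot: [-1.161, 1.28, -1.281]
wrist_force: [-0.3, 0.7, 0.8]
width: 0.0001
```

{"method": "step_arm", "body": {
  "xyz": [
    [0,0,0.15],
    [0,0,0.3],
    [0,0,0.3]
  ],
  "twist": [0,0,0],
  "jaw": [0,0,0]
}}

```text
time_s: 6.2
eef_pos: [0.6005, -0.129, 0.0295]
tcp_rot: [-1.165, 1.283, -1.279]
wrist_force: [-6.6, 0.0, 5.6]
width: 0.0003
```

```bash
python3 -c "
from h import *
goto(-13.5,0,28)"
```

```text
at [-15.3   0.6] 0.0295 F [-6.6 -0.6] 5.6 w 0.00030047508512622077 t 6.2
shift [0.06 0.15 0.18] twist 0.01 q [ 0.63  0.75 -0.64  1.76  0.59  0.83 -0.38] tilt [-0.004 -0.    -1.   ]
```

Motion stopped with the force rising, so it's at the end stop. I'll hold briefly with slightly more force, then back off level and check.

{"method": "step_arm", "body": {
  "xyz": [
    [0,0,0.2],
    [0,0,0.2],
    [0,0,0.2],
    [0,0,0],
    [0,0,-0.5],
    [0,0,-1.5],
    [0,0,-3],
    [0,0,-5],
    [0,-3,-6],
    [0,-7,-6],
    [0,-11,-6],
    [0,-15,-6]
  ],
  "twist": [0,0,0,0,0,0,0,0,0,0,0,0],
  "jaw": [0,0,0,0,0,0,0,0,0,0,0,0]
}}

```text
time_s: 7.4
eef_pos: [0.542, -0.1232, 0.1811]
tcp_rot: [-1.162, 1.28, -1.281]
wrist_force: [0.6, -1.2, -0.4]
width: 0.0004
```

Run:
```python
from h import *
goto(-9,150,180)
a=grab('scene','s4');b=grab('side','d4')
k=5;g=[]
for d,(x0,y0) in((b,(345,210)),(a,(170,185))):
    g.append(cv2.convertScaleAbs(cv2.resize(d['image'][y0:y0+110,x0:x0+(150 if d is b else 150),::-1],None,fx=5,fy=5,interpolation=cv2.INTER_CUBIC),alpha=1.6))
cv2.imwrite('pics/c5.png',cv2.resize(np.vstack(g),(409,600)) if 0 else cv2.resize(np.hstack(g),(800,293),interpolation=cv2.INTER_AREA))
```

```text
at [-74.1   0.7] 0.1811 F [ 0.7 -1.1] -0.4 w 0.00037411192856534283 t 7.4
shift [-14.92   0.11   6.52] twist 0.01 q [ 0.8   0.47 -0.8   1.83  0.39  1.01 -0.26] tilt [ 0. -0. -1.]
```

View pics/c5.png

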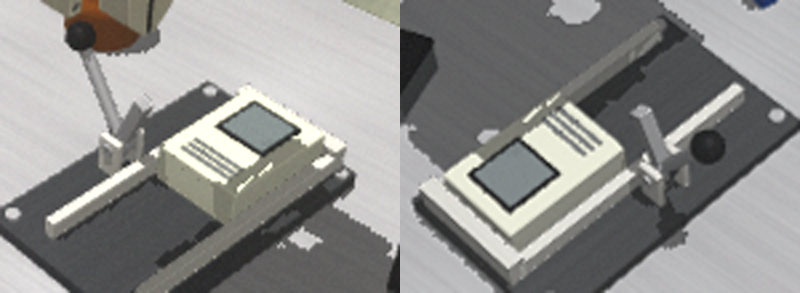

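The cartridge is flush against the end stop and flat, and the lever is still open (knob at crop (80,37) on the left and (708,147) on the right). Now I'll go to the outer side of the knob.

{"method": "step_arm", "body": {
  "xyz": [
    [-3.5,0,1.5],
    [-7,0,3],
    [-10.5,0,5],
    [-14,0,6.5],
    [-14,0,6.5],
    [-14,3,6.5],
    [-14,6,6.5],
    [-14,9.1,6.5],
    [-14,9.1,6.5]
  ],
  "twist": [0,0,0,0,0,0,0,0,0],
  "jaw": [0,0,0,0,0,0,0,0,0]
}}

```text
time_s: 8.4
eef_pos: [0.6165, 0.0084, 0.0839]
tcp_rot: [-1.169, 1.287, -1.277]
wrist_force: [-0.9, -0.9, 0.3]
width: 0.0006
```

Run:
```python
from h import *
goto(-9,58,90)
a=grab('scene','s5');b=grab('side','d5')
g=[cv2.convertScaleAbs(d['image'][y:y+150,x:x+200,::-1],alpha=1.5) for d,(x,y) in((b,(300,120)),(a,(180,170)))]
cv2.imwrite('pics/c6.png',cv2.resize(np.hstack(g),(800,300),interpolation=cv2.INTER_CUBIC))
```

```text
at [-12.7 139. ] 0.0839 F [-0.8 -1. ] 0.3 w 0.0006006782337775476 t 8.4
shift [ 8.1  -0.6   0.36] twist 0.0 q [ 0.45  0.69 -0.71  1.73  0.54  0.94 -0.58] tilt [-0.009 -0.001 -1.   ]
```

View pics/c6.png

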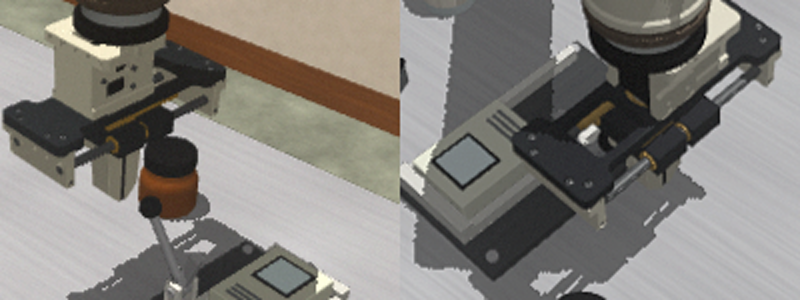

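The finger is on the outer side of the knob and the jar is well below the gripper body. Next I'll push towards the lane in stages.

{"method": "step_arm", "body": {
  "xyz": [
    [0.5,-0.3,0.2],
    [1,-0.3,0.3],
    [1.5,-0.3,0.3],
    [2,-0.3,0.3],
    [2.5,-0.3,0.3],
    [3,-0.3,0.3],
    [3.5,-0.3,0.3],
    [4,-0.3,0.3]
  ],
  "twist": [0,0,0,0,0,0,0,0],
  "jaw": [0,0,0,0,0,0,0,0]
}}

```text
time_s: 9.3
eef_pos: [0.6209, -0.027, 0.0931]
tcp_rot: [-1.158, 1.278, -1.277]
wrist_force: [-0.2, 4.6, 2.5]
width: 0.0003
```

```bash
python3 -c "
from h import *
goto(-9,58,92)"
```

```text
at [ -4.9 104.1] 0.0931 F [-0.7  4.6] 2.5 w 0.00031956317814410806 t 9.3
shift [ 4.61  0.09 -0.43] twist 0.04 q [ 0.52  0.68 -0.72  1.72  0.54  0.94 -0.51] tilt [ 0.003  0.004 -1.   ]
```

{"method": "step_arm", "body": {
  "xyz": [
    [0.5,0,-0.2],
    [1,0,-0.3],
    [1.5,0,-0.3],
    [2,0,-0.3],
    [2.5,0,-0.3],
    [3,0,-0.3],
    [3.5,0,-0.3],
    [4,0,-0.3],
    [4.5,0,-0.3],
    [4.5,0,-0.3]
  ],
  "twist": [0,0,0,0,0,0,0,0,0,0],
  "jaw": [0,0,0,0,0,0,0,0,0,0]
}}

```text
time_s: 10.3
eef_pos: [0.6124, -0.0762, 0.0916]
tcp_rot: [-1.162, 1.281, -1.282]
wrist_force: [-0.3, 0.0, -0.5]
width: 0.0003
```

Run:
```python
from h import *
goto(-9,130,92)
a=grab('scene','s6');b=grab('side','d6')
g=[cv2.convertScaleAbs(d['image'][y:y+150,x:x+200,::-1],alpha=1.5) for d,(x,y) in((b,(310,170)),(a,(160,170)))]
cv2.imwrite('pics/c7.png',cv2.resize(np.hstack(g),(800,300),interpolation=cv2.INTER_CUBIC))
```

```text
at [-8.5 54.4] 0.0916 F [-0.3 -0. ] -0.5 w 0.00030470318146917316 t 10.3
shift [-7.56 -0.04 -0.05] twist -0.01 q [ 0.59  0.68 -0.71  1.73  0.54  0.94 -0.44] tilt [-0.    -0.001 -1.   ]
```

Force dropped to zero with the finger at y 54, so the lever has snapped over. I'll retreat left, then up, and look.

{"method": "step_arm", "body": {
  "xyz": [
    [-1.5,0,0],
    [-4,0,0],
    [-6,-1,0],
    [-7,-4,0],
    [-7,-8,0],
    [-9,-12,0],
    [-12,-14,0],
    [-15,-14,-3],
    [-18,-14,-6],
    [-18,-14,-6]
  ],
  "twist": [0,0,0,0,0,0,0,0,0,0],
  "jaw": [0,0,0,0,0,0,0,0,0,0]
}}

```text
time_s: 11.4
eef_pos: [0.5659, 0.1193, 0.2336]
tcp_rot: [-1.166, 1.273, -1.269]
wrist_force: [-0.0, 1.1, 1.2]
width: 0.0008
```

Run:
```python
from h import *
goto(-9,130,92)
a=grab('scene','s7');b=grab('side','d7')
th,tx,ty=np.load('st.npy'); M=np.array([[np.cos(th),-np.sin(th)],[np.sin(th),np.cos(th)]])
for d in(a,b):print('latched knob expected px',proj(d,np.r_[M@[-.009,.012]+[tx,ty],.095]))
g=[cv2.convertScaleAbs(d['image'][y:y+225,x:x+300,::-1],alpha=1.5) for d,(x,y) in((b,(280,165)),(a,(110,130)))]
cv2.imwrite('pics/c8.png',cv2.resize(np.hstack(g),(800,300),interpolation=cv2.INTER_CUBIC))
```

```text
at [-73.9 244.3] 0.2336 F [-0.2  1.1] 1.2 w 0.0007918374574711356 t 11.4
shift [11.56 14.13  6.35] twist 0.15 q [ 0.4   0.46 -0.86  1.72  0.38  1.14 -0.65] tilt [-0.     0.003 -1.   ]
latched knob expected px [247.51060466 208.42325262]
latched knob expected px [412.54696698 247.72877026]
```

View pics/c8.png

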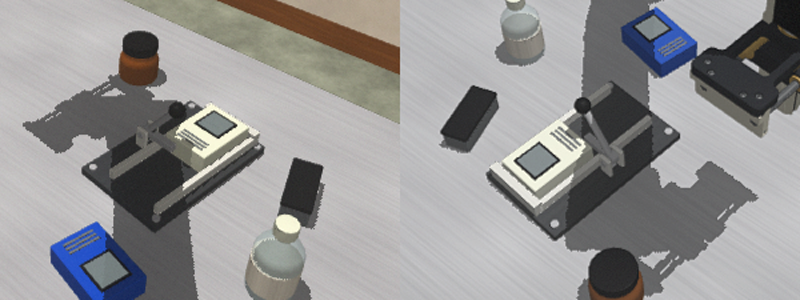

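The knob is at about (413,247) in side and (247,209) in scene, within about 1 px of where a latched knob should appear. The arm is clear and the bystanders haven't moved.

```bash
python3 -c "
from h import *
print(r.job_done())"
```

```text
the job is handed in; nothing more can be done
None
```

I pushed the white cartridge home along the lane with the closed fingertips. I then pushed the knob from its outer side until the lever snapped over, cleared the arm and handed the job in at about 11.5 s of the 42 s. The hand-in reports no verdict.

**Final checks:**
- **Cartridge:** it looks flat and flush with the end stop in both views. During the push the fingers stopped moving and the force rose to about 7 N, as expected at the stop.
- **Lever:** the latched knob sits within about 1 px of its expected position in both views.
- **Bystanders:** the bottle, jar, slide box and blue look-alike look unmoved. I judged this by eye and did not re-measure them.
- **Arm:** it is well away from the station, with only about 1 N of wrist force at rest.

**What disagreed:**
- **Vertical force while pushing:** it reached about 33 N when I commanded the fingers 3 mm down while they were touching the cartridge. I took this to be friction against the near face, backed off and pushed level, after which it stayed below 1 N until the stop.
- **Station position:** the two cameras' station fits differed by about 6 mm, more than the stated 2 mm calibration. I used a joint fit of both.

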